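Clear the plate from the weight case and hold its lid half open

ROBOT

A 7-joint arm with a two-finger parallel gripper is mounted at the origin on a cart in front of the work surface, level with it; the furniture and walls round the work are solid. World frame = base frame: x ahead of the robot, y to its left, z up, the work surface at z = 0. Lengths are in m, angles in rad, forces in N, time in s.
With the tool pointing down it reaches from about 0.425 to 0.925 m from the base axis. Payload 6.8 kg.
Tool frame: the origin (TCP) lies on the front face of the gripper's body, between the roots of the fingers; the fingertips stand 73 mm ahead of it and the grasp point (between the pads) lies 54 mm ahead of it (env.nose_length is the distance from the TCP to the fingertips, in m); z points along the fingers, y is the line along which they close (so a half turn about z gives the same grasp; the last joint's range is limited). The gripper opens to 85 mm and grips with 20 to 120 N. Pads are 22 mm wide; open, the fingers measure 114 mm over their backs; the gripper's body (76 mm by 85 mm) begins 54 mm behind the grasp point. The pads swing forward as they close: fully open they stand 13 mm farther back than shut.
Start: joints at [1.121, 0.477, 0.022, 1.555, -0.011, 1.109, -0.083], TCP at [0.226, -0.636, 0.304] pointing down, gripper open.
Joint ranges: [-2.96, 2.96], [-0.34, 2.1], [-1.41, 1.46], [0.24, 2.44], [-1.37, 4.51], [0.17, 1.92], [-2.96, 2.96]. Speed limits (rad/s): [2.39, 2.39, 3.14, 3.14, 3.14, 3.14, 3.14].

INTERFACE

Orientations are given as a unit quaternion [w, x, y, z].
In Python, from cell import env, kin, camera, calibration, job gives the robot as it stands. The module is installed in compiled form; this text tells all that it offers. Calls block until the motion is done:
- env.reach(position, orientation): joint-space move of the TCP to a pose.
- env.movel(position, velocity=0.15, rot=None, stop_force=None): straight line of the TCP; rot=None keeps the orientation; velocity is the mean speed in m/s. With stop_force (N) it stops when the force on the tool has changed by that much, and returns True; else False.
- env.goto_joints(angles): joint-space move.
- env.grip(opening, f_grip=None): finger opening in m; f_grip is the grip in N (None keeps the last); returns when the fingers have stopped.
- env.dwell(seconds).
- kin.inverse_kinematics(position, orientation): joint angles nearest the present ones, or None.
- env.get_state(): the state.
- camera(name): name is "scene" or "top" or "wrist"; returns (picture, depth): 384x512x3 uint8, blue, green, red; 384x512 float32, m along the optical axis (not along the pixel's ray), 0 where there is no reading.
- calibration(name): a dict with "fx", "fy", "cx", "cy" (pixels), "k1" (the pictures are not rectified: a ray, as slopes to the right and down, at radius r is drawn at 1 + k1 r^2 times it, then the intrinsics apply), "rvec" (rotation vector, rad) and "tvec" (3), from world to camera coordinates, as OpenCV has them. Camera axes: x right, y down, z forward; pixel columns grow to the right and rows downward; lengths in m; the calibration is good to about 2 mm. A picture is of the moment at which its call begins: read the wrist's pose just before it. calibration takes no time and is no camera call; for the wrist camera it gives the pose at the moment of the call.
A pose or a line that the arm cannot do raises env.PlanningError and nothing moves.
- job.job_done(): hands the job in; it is judged then, once.
The state is a dict: "time": time; "qpos": joint angles; "joint_velocities": joint speeds; "joint_torque": joint torques, N m; "tcp_pos": TCP position; "orientation": TCP orientation; "force": force on the tool from outside, world axes, zero at the start; "torque": the same for the moment, N m; "opening": finger opening in m; "gripper_force": force on a finger pad.
Only numpy, scipy, OpenCV 4.12 (cv2) and the standard library are available. Lean on these libraries where they do the work, as an engineer would, in place of code of your own. Each camera call takes 0.05 s, during which the arm holds its last target. There are 200 camera calls.

TASK

A bare aluminium plate leans against the front of the blue check-weight case and blocks its lid: stand it on edge, long side upright and fully down, in either empty slot of the slotted rack and let go of it. Then lift the lid of the case by the tab at its front and hold it open at 45 degrees so that a colleague can reach the weights; do not swing it past upright, and finish while still holding the lid there, since it falls shut when let go. Leave the brass plate in the rack and the drill core between case and robot alone.

Things in the scene. Friction and masses are not known exactly. Their poses are not given: they have to be found in the camera images.
- weight_case: Blue plastic case of check weights, 140 (x) x 200 (y) x 68 mm high when shut, fixed to the worktop (it does not slide or tip). Origin: centre of its underside. Its x points from the front (tab side) to the hinge side, y along the front, z up. The lid is its top part, from 46 mm up; around the case the worktop is clear.
- case_front (a point): Point fixed on the case: centre of the tab's front as it is with the lid shut, 76 mm ahead of the case's centre and 52 mm up. Below and beside the tab is free space: fingers just ahead of the lid can pinch it from above across its 40 mm. Turn the fingers with the lid as it rises: its front wall swings towards fingers that stay upright.
- case_hinge (a point): Middle of the lid's hinge axis, which runs along the case's y, 72 mm behind the case's centre and 46 mm up.
- lid_tab (a point): Centre of the tab in the middle of the lid's front edge; it moves with the lid, 145 mm from the hinge axis. The tab is 40 mm wide along the case's y, 8 mm high and sticks out 6 mm from the lid's front wall; that wall is 200 mm wide, 2 mm thick, and reaches from 6 mm below to 16 mm above this point.
- weight_case_lid (a joint): Lid angle in rad: 0 shut, growing as the front is lifted; 45 degrees is 0.785; stop at 1.75. It has no spring or stay: below about 65 degrees it falls shut when let go.
- plate_center (a point): Centre of the bare aluminium plate to be moved: 8 mm thick (its x), 90 mm wide (its y), 120 mm high (its z), 0.23 kg. Four black dots near the corners. At the start its lower edge stands on the worktop, its width is along the case's y, and its top leans towards the case about 18 degrees from upright, against the tab; the top 45 mm stand above the shut lid.
- rack: Grey slotted rack fixed to the worktop, 170 (x) x 110 (y) mm, origin at the centre of its underside. Three slots along its y, at x = -45, 0 and +45 mm, each 12 mm wide, 100 mm long, between rounded rails; floor of the slots 12 mm and top of the rails 42 mm above the worktop.
- slot0 (a point): Middle of the floor of the slot at x = -45 mm of the rack; the brass plate stands in it.
- slot1 (a point): Middle of the floor of the middle slot, empty.
- slot2 (a point): Middle of the floor of the slot at x = +45 mm of the rack, empty.
- plate: The same bare aluminium plate; origin at the middle of its lower edge, axes as for plate_center.
- stored_center (a point): Centre of the brass-coloured plate, of the same size, that stands in slot0; leave it.
- core_center (a point): Centre of a dark asphalt drill core, 85 mm across, 50 mm long, lying on its side, 83 mm high; leave it.
Things that resemble listed ones, but are neither listed nor needed, are in the scene too. What is shaped like the rack but orange is not meant.

How it is judged:
On the way, in this order (a step that is already met when the one before it is completed fails the run):
1. the aluminium plate stands on edge in an empty slot of the rack, let go (((x of plate_center in the frame of rack between -0.012 and 0.012 m and y of plate_center in the frame of rack between -0.025 and 0.025 m) or (x of plate_center in the frame of rack between 0.033 and 0.057 m and y of plate_center in the frame of rack between -0.025 and 0.025 m)) and z of plate_center in the frame of rack below 0.077 m and angle between plate_center's own z axis and vertical below 0.2 rad and angle between the x axis of plate_center and the x axis of rack, either way round below 0.2 rad and contact force between the fingers and plate below 0.1 N), for 0.3 s.
2. then the lid is lifted (value of joint weight_case_lid above 0.35 rad), for 0.1 s.
At the end, for the whole second after the job is handed in: The lid is held still by the gripper at 45 degrees, give or take 8, carried by nothing else; the aluminium plate stands in slot1 or slot2 of the rack, down on the slot floor (within 5 mm), within 25 mm of the slot's middle along it, upright to 11 degrees, untouched (all of step 1 and value of joint weight_case_lid between 0.645 and 0.925 rad and velocity of joint weight_case_lid between -0.1 and 0.1 rad/s and contact force between the fingers and weight_case above 0.1 N and contact force between weight_case and plate below 0.05 N); the arm keeps its last pose, push and grip.
It fails at once if the lid swings past upright (value of joint weight_case_lid above 1.57 rad).
It fails at once if the brass plate is disturbed (distance of stored_center from where it was at the start of the episode above 0.02 m).
It fails at once if the drill core is disturbed (distance of core_center from where it was at the start of the episode above 0.02 m).
It also fails if it takes over 53 s, if anything falls off the work surface, if the arm or the gripper's body presses on something with over 40 N, if the wrist force passes 120 N, or if a joint passes its speed limit or range.

## Working session

There is one attempt and no reset: what is moved stays moved. The work goes in short steps, each a Python script; the robot and the scene stay as the last script left them, time stands still between calls to the robot, and variables do not carry over. Pictures are saved under pics/ and viewed, at most 10 in all, crops included, and the job is handed in when it is done.

```bash
mkdir -p pics; cat > h.py <<'E'
import numpy as np, cv2
from scipy.spatial.transform import Rotation as R
from cell import env, kin, camera, calibration, job
def cal(n):
    c=calibration(n); Rm=cv2.Rodrigues(np.array(c["rvec"],float))[0]; return c,Rm,np.array(c["tvec"],float).ravel()
def rays(C,uv):
    c,Rm,t=C; uv=np.atleast_2d(np.asarray(uv,float))
    d=np.stack([(uv[:,0]-c["cx"])/c["fx"],(uv[:,1]-c["cy"])/c["fy"]],1); s=d.copy()
    for _ in range(15): s=d/(1+c["k1"]*(s**2).sum(1,keepdims=True))
    return np.c_[s,np.ones(len(s))]
def onplane(C,uv,z):
    c,Rm,t=C; o=-Rm.T@t; d=rays(C,uv)@Rm; return o+d*((z-o[2])/d[:,2])[:,None]
def bydepth(C,uv,depth):
    c,Rm,t=C; uv=np.atleast_2d(np.asarray(uv)); p=rays(C,uv)*depth[uv[:,1].astype(int),uv[:,0].astype(int)][:,None]
    return (p-t)@Rm
def cloud(C,depth):
    v,u=np.mgrid[0:384,0:512]; P=bydepth(C,np.c_[u.ravel(),v.ravel()],depth).reshape(384,512,3); P[depth==0]=np.nan; return P
E
python3 - <<'E'
from h import *
for n in("scene","top"):
    C=cal(n); im,d=camera(n); cv2.imwrite(f"pics/{n}0.png",cv2.resize(im,None,fx=1.5,fy=1.5)); np.savez(f"{n}0.npz",im=im,d=d)
    print(n,C[0],-C[1].T@C[2])
E
```

```text
scene {'fx': 364.2968642714383, 'fy': 364.2968642714383, 'cx': 256.996792881495, 'cy': 184.60716189043615, 'k1': -0.07788516972465227, 'rvec': array([ 1.20675045, -2.04701807,  1.10656977]), 'tvec': array([0.16334478, 0.32959871, 0.53236096])} [-0.17071686  0.26046341  0.56722094]
top {'fx': 444.3965683266631, 'fy': 444.3965683266631, 'cx': 247.2750068377418, 'cy': 187.04552248483515, 'k1': -0.03963198176001301, 'rvec': array([ 2.15304034, -2.21316768,  0.04926941]), 'tvec': array([-0.06666854,  0.55515343,  1.17096451])} [ 0.4811914  -0.09908748  1.20101392]
```

View pics/top0.png

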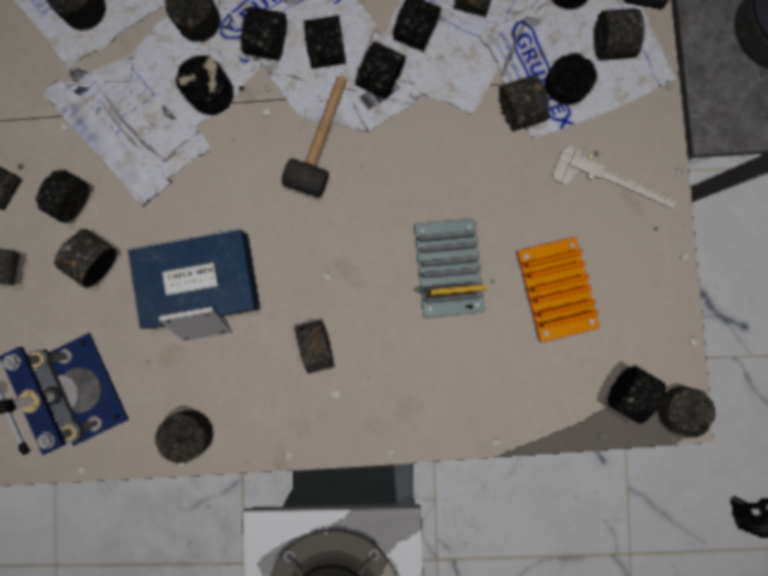

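View pics/scene0.png

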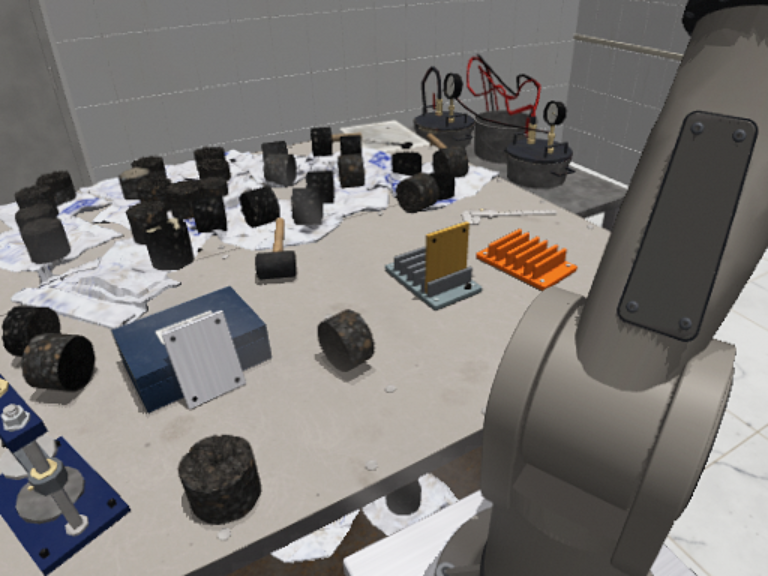

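Top view (scaled 1.5×): the case is at (193,278), the plate in front of it at (195,322), and the grey rack with the brass plate at (449,268). The orange decoy is at (558,288). The lying core is at (314,345) and the other core at (184,435). The blue press at (60,395) is neither case nor rack. The scene view agrees: plate at (203,358), grey rack at (433,275), brass plate at (447,255). I choose the bare plate with four dots at the blue case and the grey rack. Next I measure them.

```bash
cat > m.py <<'E'
from h import *
def rect(P):
    (c,s,a)=cv2.minAreaRect((P[:,:2]*1000).astype(np.float32)); return np.round(c,1),np.round(s,1),round(a,1)
Ct=cal("top"); z=np.load("top0.npz"); im,d=z["im"],z["d"]; P=cloud(Ct,d); hsv=cv2.cvtColor(im,cv2.COLOR_BGR2HSV)
def reg(x0,y0,x1,y1):
    m=np.zeros((384,512),bool); m[int(y0/1.5):int(y1/1.5),int(x0/1.5):int(x1/1.5)]=1; return m
m=reg(110,210,280,350)
table=P[reg(300,420,420,450)]; print("table z",np.nanmedian(table[:,2]))
q=P[m&(hsv[...,0]>95)&(hsv[...,0]<125)&(hsv[...,1]>90)&(P[...,2]>.058)&(P[...,2]<.078)]; print("case top",rect(q),np.median(q[:,2]))
r=P[reg(405,205,500,330)&(P[...,2]>.006)&(P[...,2]<.06)]; print("rack",rect(r),len(r),np.percentile(r[:,2],[5,50,95]))
# rack by mask rays on plane
g=reg(405,205,500,330)&(hsv[...,0]>75)&(hsv[...,0]<125)&(hsv[...,1]>20); vv,uu=np.nonzero(g)
print("rack mask z.012",rect(onplane(Ct,np.c_[uu,vv],.014)),len(uu))
b=P[reg(405,205,500,330)&(P[...,2]>.1)&(P[...,2]<.15)]; print("brass top",rect(b),np.median(b[:,2]))
k=P[reg(285,305,345,385)&(P[...,2]>.02)]; print("core",rect(k),np.nanmax(k[:,2]))
p=P[m&(P[...,2]>.085)]; print("plate top part",rect(p),p[:,2].max())
Cs=cal("scene"); z=np.load("scene0.npz"); im2,d2=z["im"],z["d"]; S=cloud(Cs,d2); h2=cv2.cvtColor(im2,cv2.COLOR_BGR2HSV)
ms=reg(150,300,250,412)&(h2[...,1]<45)&(h2[...,2]>110)&(S[...,2]>.012)
n,l,st,_=cv2.connectedComponentsWithStats(ms.astype(np.uint8)); ms=l==1+st[1:,4].argmax()
s=S[ms]; c=s.mean(0)
for _ in range(3):
    c=s.mean(0); nrm=np.linalg.svd(s-c,full_matrices=False)[2][2]; s=s[abs((s-c)@nrm)<.003]
nrm*=-np.sign(nrm[0]); print("plate front n",nrm,"c",c,"tilt",np.degrees(np.arcsin(nrm[2])),"yaw",np.degrees(np.arctan2(-nrm[1],-nrm[0])),len(s))
yy=np.array([-nrm[1],nrm[0],0]);yy/=-np.linalg.norm(yy); zz=np.cross(nrm,yy); zz*=np.sign(zz[2])
print("extent y",np.percentile((s-c)@yy,[0.5,99.5]),"z",np.percentile((s-c)@zz,[.5,99.5]),"yy",yy,"zz",zz, "zmax",s[:,2].max(),s[:,2].min())
E
python3 m.py
```

```text
table z 0.00012655998765376478
case top (array([561.7, 226.6]), array([135.7, 197.7]), 8.3) 0.0678799383709443
rack (array([ 576.6, -228.4]), array([159.1, 224.9]), 87.7) 2445 [0.00886445 0.0138834  0.04380996]
rack mask z.012 (array([ 573.1, -220.3]), array([161.6, 103. ]), 3.9) 892
brass top (array([ 527.6, -223.6]), array([ 8. , 89.1]), 3.9) 0.1318688184115989
core (array([440.9,  17.4]), array([82.5, 48.8]), 13.4) 0.08957851578006287
plate top part (array([497.9, 222.4]), array([18.4, 91.5]), 8.7) 0.12003341941877464
plate front n [-0.89191007 -0.14053253  0.4298221 ] c [0.47725408 0.22106613 0.0493282 ] tilt 25.456270806330075 yaw 8.954112510292717 322
extent y [-0.04457712  0.04249651] z [-0.01570096  0.01538113] yy [-0.15564339  0.98781331 -0.        ] zz [0.42458399 0.06689897 0.9029136 ] zmax 0.06442049812892438 0.034002634603593616
```

```bash
cat > m2.py <<'E'
from h import *
a=np.radians(8.4); cx=np.array([np.cos(a),np.sin(a),0]); cy=np.array([-np.sin(a),np.cos(a),0]); o=np.array([.5617,.2266,0])
def local(P): return np.stack([(P-o)@cx,(P-o)@cy,P[...,2]],-1)
for n in("scene","top"):
    z=np.load(n+"0.npz"); hsv=cv2.cvtColor(z["im"],cv2.COLOR_BGR2HSV); L=local(cloud(cal(n),z["d"]))
    m=(L[...,0]<-.03)&(L[...,0]>-.16)&(abs(L[...,1])<.08)&(L[...,2]>.008)&(L[...,2]<.14)&((L[...,2]>.08)|(hsv[...,1]<60))
    q=L[m]; s=q; w=np.polyfit(s[:,2],s[:,0],1)
    for _ in range(6):
        r=s[:,0]-np.polyval(w,s[:,2]); 
        s=s[abs(r)<max(.003,2*np.std(r))]; w=np.polyfit(s[:,2],s[:,0],1)
    print(n,len(q),len(s),"tilt",np.degrees(np.arctan(w[0])),"x at z0,.056,.11",np.polyval(w,[0,.056,.11]),"y",np.percentile(s[:,1],[1,50,99]),"z",np.percentile(s[:,2],[0,1,99,100]), "yawslope",np.polyfit(s[:,1],s[:,0]-np.polyval(w,s[:,2]),1)[0])
    t=q[q[:,2]>.108]; print(" top pts x",np.percentile(t[:,0],[1,50,99]),"y",np.percentile(t[:,1],[1,99]),"z",np.percentile(t[:,2],[50,95]),len(t))
E
python3 m2.py
```

```text
scene 2465 2013 tilt 18.16004150392442 x at z0,.056,.11 [-0.10061599 -0.08224739 -0.06453482] y [-0.03752329  0.00734752  0.0490352 ] z [0.00807834 0.0092693  0.11407614 0.11622758] yawslope -0.00010921482169586536
 top pts x [-0.06753638 -0.06362442 -0.05638285] y [-0.03736363  0.04914308] z [0.11189083 0.11477232] 177
top 724 590 tilt 18.43319350903593 x at z0,.056,.11 [-0.10039132 -0.08172656 -0.0637284 ] y [-0.03975649  0.00458361  0.04886816] z [0.00843357 0.0103904  0.11875918 0.12003342] yawslope -0.0022076619588708287
 top pts x [-0.06543079 -0.06029604 -0.05481423] y [-0.03916964  0.04821023] z [0.11440716 0.11870002] 152
```

```bash
cat > poses.py <<'E'
from h import *
A=np.radians(8.4); O=np.array([.5617,.2266,0]); RC=R.from_euler("z",A).as_matrix()
def W(l): return O+RC@np.asarray(l,float)
def quat(M): q=R.from_matrix(M).as_quat(); return np.r_[q[3],q[:3]]
def frame(y,z): y=np.asarray(y,float);z=np.asarray(z,float); return np.c_[np.cross(y,z),y,z]
t=np.radians(18.2); u=np.array([np.sin(t),0,np.cos(t)]); n=np.array([np.cos(t),0,-np.sin(t)])
def plate(s,sg=1): # TCP pose for grasp point s above bottom edge
    return W(np.array([-.0959,.0055,.0012])+(s+.054)*u), quat(RC@frame(sg*n,-u))
RA=np.radians(3.9)
def slot(p,h,sg=1): # plate bottom at height h over point p, gripped s=.104
    M=R.from_euler("z",RA).as_matrix(); return np.array([p[0],p[1],h+.104+.054]), quat(M@frame([sg,0,0],[0,0,-1]))
def lid(th,px=-.0825,pz=.052,sg=1):
    c,s=np.cos(th),np.sin(th); H=np.array([.072,0,.046]); M=np.array([[c,0,s],[0,1,0],[-s,0,c]])
    g=np.array([px,0,pz])-H+np.array([0,0,.054]); return W(H+M@g), quat(RC@M@frame([0,sg,0],[0,0,-1]))
E
python3 - <<'E'
from poses import *
f=lambda q:None if q is None else np.round(q,2)
for sg in(1,-1):
    print("sg",sg)
    for nm,(p,q) in dict(pre=plate(.24,sg),gr=plate(.104,sg),slot=slot([.6178,-.2173],.012,sg),hi=slot([.6178,-.2173],.17,sg)).items(): print(nm,p.round(3),f(kin.inverse_kinematics(p,q)))
    for th in(0,.3,.6,.7,.785): p,q=lid(th,sg=sg); print(th,p.round(3),f(kin.inverse_kinematics(p,q)))
E
```

```text
sg 1
pre [0.557 0.231 0.28 ] [ 0.09  0.66 -0.85  1.53  0.31  1.43 -0.65]
gr [0.515 0.225 0.151] [ 0.1   0.76 -0.83  1.73  0.41  1.19 -0.73]
slot [ 0.618 -0.217  0.17 ] [ 0.54  0.62 -0.42  1.69  0.31  0.9   0.06]
hi [ 0.618 -0.217  0.328] [ 0.55  0.46 -0.42  1.56  0.2   1.17  0.15]
0 [0.48  0.215 0.106] [ 0.24  0.77 -1.03  2.01  0.88  0.89  0.43]
0.3 [0.504 0.218 0.149] [ 0.15  0.77 -0.91  1.77  0.47  1.18  0.79]
0.6 [0.54  0.223 0.183] [ 0.1   0.89 -0.87  1.5   0.32  1.55  0.89]
0.7 [0.554 0.226 0.191] [ 0.08  0.95 -0.87  1.4   0.29  1.68  0.9 ]
0.785 [0.567 0.227 0.198] [ 0.06  1.   -0.87  1.32  0.27  1.79  0.9 ]
sg -1
pre [0.557 0.231 0.28 ] [ 0.26  0.82 -1.19  1.52  0.53  1.54  2.31]
gr [0.515 0.225 0.151] [ 0.28  0.96 -1.19  1.72  0.69  1.35  2.18]
slot [ 0.618 -0.217  0.17 ] [ 0.07  0.6   0.24  1.73 -0.18  0.84 -2.68]
hi [ 0.618 -0.217  0.328] [ 0.12  0.43  0.17  1.59 -0.08  1.13 -2.77]
0 [0.48  0.215 0.106] [-0.12  0.57 -0.53  2.03  0.46  0.66 -2.38]
0.3 [0.504 0.218 0.149] [-0.06  0.65 -0.57  1.78  0.24  1.08 -2.15]
0.6 [0.54  0.223 0.183] [-0.06  0.8  -0.59  1.51  0.15  1.5  -2.09]
0.7 [0.554 0.226 0.191] [-0.08  0.85 -0.56  1.41  0.12  1.62 -2.07]
0.785 [0.567 0.227 0.198] [-0.12  0.89 -0.51  1.33  0.07  1.73 -2.05]
```

```bash
python3 - <<'E'
from poses import *
p,q=plate(.24); env.grip(.034,40); env.reach(p,q)
C=cal("wrist"); im,d=camera("wrist"); np.savez("w1.npz",im=im,d=d,rvec=C[0]["rvec"],tvec=C[0]["tvec"]); cv2.imwrite("pics/w1.png",im)
P=cloud(C,d); L=(P-O)@RC
m=(L[...,2]>.075)&(L[...,2]<.125)&(L[...,0]>-.09)&(L[...,0]<-.04)&(abs(L[...,1])<.08); s=L[m]
print(env.get_state()["time"],len(s), np.percentile(s,[1,50,99],axis=0))
for z in(.08,.09,.1,.11): 
    k=s[abs(s[:,2]-z)<.004]; print(z,len(k),np.percentile(k[:,0],[2,50,98]) if len(k) else 0)
k=L[(abs(L[...,2]-.068)<.006)&(abs(L[...,1])<.15)&(abs(L[...,0])<.12)]; print("lid",np.percentile(k,[.5,50,99.5],axis=0))
st=env.get_state(); print(st["tcp_pos"],st["opening"],p)
E
```

```text
3.9167 1035 [[-0.06768876 -0.03803839  0.08646842]
 [-0.05902275  0.01100361  0.11528318]
 [-0.05545346  0.050285    0.11727939]]
0.08 3 [-0.07140472 -0.06712229 -0.06631998]
0.09 3 [-0.07088556 -0.07009245 -0.0681463 ]
0.1 3 [-0.06557028 -0.06399062 -0.06015385]
0.11 117 [-0.06249655 -0.05627361 -0.05565353]
lid [[-0.06699267 -0.09156456  0.06558664]
 [ 0.01177098  0.02597848  0.0679388 ]
 [ 0.07878073  0.14429354  0.07005346]]
[0.5572699  0.23063719 0.28039409] 0.033804732508250585 [0.55686671 0.23144592 0.28049178]
```

View pics/w1.png

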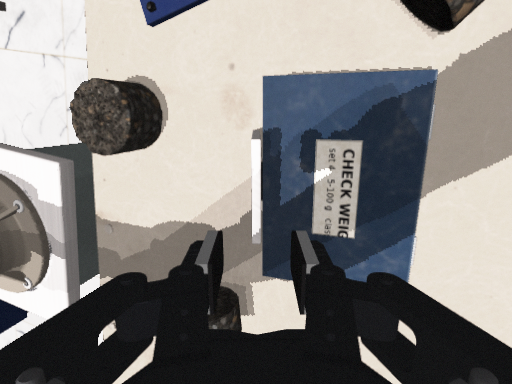

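The wrist view shows the plate's top edge at column 257 (rows 130–240), centred between the fingers. The case is at (350,170), and the bare plate against it is the right one. Now I grasp it and lift.

```bash
python3 - <<'E'
from poses import *
p,q=plate(.104); hit=env.movel(p,.1,stop_force=6); st=env.get_state(); print(hit,st["tcp_pos"],p,st["force"])
if not hit:
    env.grip(.0,60); st=env.get_state(); print(st["opening"],st["gripper_force"],st["force"])
    env.movel(p+[0,0,.03],.08); env.movel(p+[-.02,0,.18],.2); st=env.get_state(); print(st["opening"],st["gripper_force"],st["tcp_pos"],st["time"])
    C=cal("wrist"); im,d=camera("wrist"); np.savez("w2.npz",im=im,d=d,rvec=C[0]["rvec"],tvec=C[0]["tvec"]); cv2.imwrite("pics/w2.png",im)
E
```

```text
False [0.51528658 0.22547011 0.15184915] [0.51484484 0.22524067 0.15129558] [-0.06345158 -0.47060724  0.29306865]
0.007038864375632216 58.54888737201691 [-0.5783905  -1.24154832  3.55643452]
0.00724096256873833 58.34803640842438 [0.49461295 0.22462247 0.33005297] 7.2083
```

```bash
python3 - <<'E'
from poses import *
p,q=slot([.6178,-.2173],.175); 
env.movel(p,.25,rot=q)
C=cal("wrist"); im,d=camera("wrist"); np.savez("w3.npz",im=im,d=d,rvec=C[0]["rvec"],tvec=C[0]["tvec"]); cv2.imwrite("pics/w3.png",im)
im2,d2=camera("top"); np.savez("top3.npz",im=im2,d=d2)
st=env.get_state(); print(st["time"],st["opening"],st["tcp_pos"],p)
M=R.from_euler("z",RA).as_matrix(); L=(cloud(C,d)-[.5731,-.2203,0])@M
# rack profile: heights along local x in visible strips
for y in(-.04,-.02,0,.02,.04):
    k=L[(abs(L[...,1]-y)<.006)&(abs(L[...,0])<.1)&(L[...,2]<.06)&(L[...,2]>-.01)]
    hi=k[k[:,2]>.036]; b=np.round(hi[:,0]*1000); 
    v,c=np.unique(b,return_counts=True); print(y,len(k),dict(zip(v.astype(int).tolist(),c.tolist())))
E
```

```text
9.3417 0.007185323477663564 [ 0.61788794 -0.21597594  0.33316698] [ 0.6178 -0.2173  0.333 ]
-0.04 850 {-41: 2, -40: 37, -38: 1, -37: 8, -36: 6, -35: 5, -34: 9, -33: 9, -32: 10, -31: 10, -30: 10, -13: 2, -12: 7, -11: 9, -10: 9, -9: 6, -8: 6, -7: 7, -6: 10, -5: 8, 7: 9, 9: 10, 10: 9, 11: 9, 12: 9, 13: 2, 14: 7, 15: 10, 59: 9}
-0.02 894 {-41: 2, -40: 46, -38: 1, -37: 9, -36: 8, -35: 5, -34: 7, -33: 7, -32: 11, -31: 9, -30: 9, -13: 5, -12: 5, -11: 5, -10: 9, -9: 10, -8: 9, -7: 8, -6: 7, -5: 5, 8: 8, 9: 9, 10: 8, 11: 1, 12: 8, 13: 9, 14: 9, 15: 10, 59: 8}
0 984 {-41: 4, -40: 46, -38: 2, -37: 8, -36: 9, -35: 9, -34: 4, -33: 10, -32: 9, -31: 11, -30: 8, -12: 10, -11: 9, -10: 8, -9: 5, -8: 8, -7: 10, -6: 10, -5: 10, 7: 5, 8: 10, 9: 3, 10: 7, 11: 10, 12: 10, 13: 10, 14: 10, 15: 1, 32: 10, 33: 4, 56: 6, 57: 10, 58: 4, 59: 6, 60: 10}
0.02 1053 {-41: 3, -40: 48, -38: 5, -37: 5, -36: 10, -35: 9, -34: 8, -33: 9, -32: 10, -31: 10, -30: 9, -13: 7, -12: 3, -11: 10, -10: 10, -9: 11, -8: 9, -7: 7, -6: 13, -5: 3, 7: 5, 8: 5, 9: 10, 10: 11, 11: 11, 12: 10, 13: 9, 14: 8, 15: 5, 32: 10, 33: 5, 34: 6, 35: 11, 36: 8, 37: 1, 52: 4, 53: 3, 54: 8, 55: 10, 56: 10, 57: 10, 58: 11, 59: 8, 60: 2}
0.04 1405 {-57: 3, -56: 2, -55: 2, -54: 2, -53: 2, -52: 2, -51: 3, -50: 2, -46: 1, -44: 2, -43: 1, -42: 1, -41: 7, -40: 41, -38: 6, -37: 6, -36: 6, -35: 10, -34: 7, -33: 10, -32: 8, -31: 12, -30: 7, -13: 3, -12: 9, -11: 5, -10: 7, -9: 9, -8: 10, -7: 10, -6: 10, -5: 10, 8: 10, 9: 10, 10: 7, 11: 7, 12: 6, 13: 10, 14: 10, 15: 10, 32: 10, 34: 11, 35: 11, 36: 10, 37: 11, 38: 11, 39: 10, 52: 10, 53: 11, 54: 6, 55: 5, 56: 11, 57: 11, 58: 10, 59: 10}
```

View pics/w3.png

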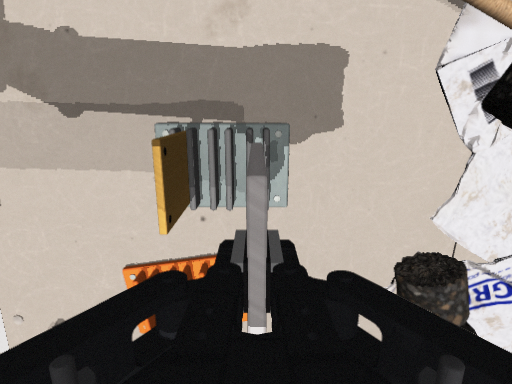

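The wrist view has the held plate at column 258, with its lower end at (257,145) over the right-hand slot (slot2, gap near column 257). Brass is at (172,185) and the orange decoy at (170,280). Next I check how the plate sits in the grip.

```bash
python3 - <<'E'
from poses import *
M=R.from_euler("z",RA).as_matrix()
z=np.load("w3.npz"); C0=cal("wrist")
L=(cloud(C0,z["d"])-[.5731,-.2203,0])@M
m=(L[...,2]>.15)&(L[...,2]<.30)&(L[...,0]>.02)&(L[...,0]<.07); m[:,:235]=0;m[:,285:]=0;m[330:]=0
vv,uu=np.nonzero(m)
for r in range(140,330,20):
    k=L[r:r+3][m[r:r+3]]
    if len(k): print(r,len(k),"x",np.percentile(k[:,0],[3,50,97]).round(4),"y",np.median(k[:,1]).round(4),"z",np.median(k[:,2]).round(4))
z=np.load("top3.npz"); L=(cloud(cal("top"),z["d"])-[.5731,-.2203,0])@M
k=L[(L[...,2]>.17)&(L[...,2]<.31)&(abs(L[...,0]-.045)<.03)&(abs(L[...,1])<.08)]
print(len(k),np.percentile(k,[2,50,98],axis=0).round(4) if len(k) else "")
E
```

```text
140 8 x [0.0422 0.0446 0.047 ] y 0.046 z 0.1776
160 49 x [0.0411 0.0444 0.0481] y 0.0459 z 0.2633
180 65 x [0.0409 0.0448 0.0485] y 0.0437 z 0.2947
200 66 x [0.0408 0.0447 0.0486] y 0.0362 z 0.2946
220 63 x [0.0407 0.0445 0.0483] y 0.0284 z 0.2947
240 150 x [0.0358 0.0459 0.0572] y 0.0132 z 0.2798
260 146 x [0.0369 0.0457 0.0545] y 0.0127 z 0.2963
280 83 x [0.0397 0.045  0.0498] y 0.0033 z 0.2951
300 79 x [0.0399 0.0446 0.0497] y -0.0059 z 0.2951
320 57 x [0.0408 0.0446 0.0484] y -0.016 z 0.2945
160 [[0.0389 0.007  0.1808]
 [0.0394 0.0327 0.2513]
 [0.0465 0.0459 0.2965]]
```

```bash
python3 - <<'E'
from poses import *
s=[.6189,-.2182]
p,q=slot(s,.052); env.movel(p,.15,rot=q)
p,q=slot(s,.009); hit=env.movel(p,.03,rot=q,stop_force=12); st=env.get_state(); print(hit,"bottom",st["tcp_pos"][2]-.158,st["force"],st["torque"],st["time"])
E
```

```text
True bottom 0.012742935968290542 [-0.48664492  0.20302077  4.10017743] [0.02559027 0.11730495 0.00525269] 11.5083
```

Seated at 12.7 mm. I release, retreat up, and check the plate and the case with the plate gone.

```bash
python3 - <<'E'
from poses import *
env.grip(.03,40); st=env.get_state(); p=np.array(st["tcp_pos"]); print(st["opening"])
env.movel(p+[0,0,.14],.2)
M=R.from_euler("z",RA).as_matrix()
C=cal("wrist"); im,d=camera("wrist"); cv2.imwrite("pics/w4.png",im); L=(cloud(C,d)-[.5739,-.2203,0])@M
k=L[(L[...,2]>.08)&(L[...,2]<.16)&(abs(L[...,0]-.045)<.03)&(abs(L[...,1])<.07)]; print("plate",len(k),np.percentile(k,[2,50,98],axis=0).round(4))
# lid pregrasp: look at case from above, vertical tool
p,q=lid(0,px=-.0825,pz=.19); env.movel(np.r_[p[:2],.30],.3,rot=q)
env.grip(.06); C=cal("wrist"); im,d=camera("wrist"); cv2.imwrite("pics/w5.png",im); np.savez("w5.npz",im=im,d=d,**{k:np.array(v) for k,v in C[0].items()})
im2,d2=camera("top"); np.savez("top5.npz",im=im2,d=d2)
hsv=cv2.cvtColor(im,cv2.COLOR_BGR2HSV); L=(cloud(C,d)-O)@RC
k=L[(abs(L[...,2]-.068)<.004)&(abs(L[...,0])<.12)&(abs(L[...,1])<.12)]; print("lid top",len(k),np.percentile(k,[.5,50,99.5],axis=0).round(4))
for y in(-.08,-.05,.05,.08):
    e=k[abs(k[:,1]-y)<.01]; print(y,len(e),(np.percentile(e[:,0],[1,99]).round(4) if len(e) else ""))
e=L[(abs(L[...,2]-.055)<.005)&(L[...,0]<-.07)&(L[...,0]>-.085)&(abs(L[...,1])<.05)]; print("tab",len(e),np.percentile(e,[2,50,98],axis=0).round(4) if len(e) else "")
print(env.get_state()["time"],env.get_state()["tcp_pos"],p)
E
```

```text
0.03021478835942529
plate 1030 [[ 0.0413 -0.0432  0.1077]
 [ 0.0447  0.0051  0.1321]
 [ 0.0486  0.0437  0.1335]]
lid top 18323 [[-0.0688 -0.0961  0.0652]
 [-0.0157  0.001   0.0679]
 [ 0.0706  0.0999  0.0698]]
-0.08 1042 [-0.0683  0.0702]
-0.05 2210 [-0.0685  0.0698]
0.05 2216 [-0.0687  0.0697]
0.08 1068 [-0.0689  0.0702]
tab 203 [[-0.075  -0.0171  0.0502]
 [-0.0731  0.002   0.0554]
 [-0.0706  0.0209  0.0572]]
15.0583 [0.48012272 0.21449768 0.30001966] [0.48008503 0.21454815 0.244     ]
```

View pics/w5.png

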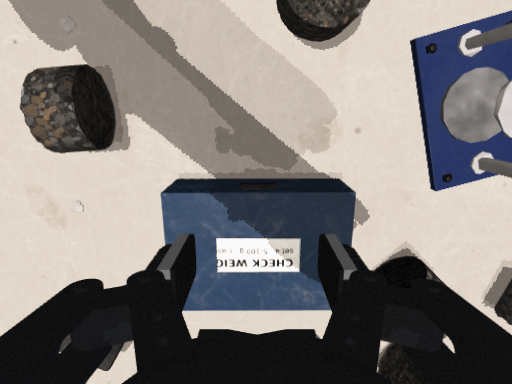

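View pics/w4.png

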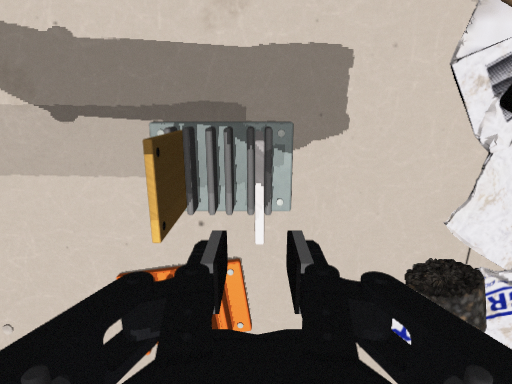

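Plate stands alone in slot2 (white top edge at (260,215), z 0.132). In the other picture the tab is at (257,186), centred between the fingers. Now I pinch it, using light contact with the front wall for the distance.

```bash
sed -i 's/^O=.*//; s/O=np.array(\[.5617,.2266,0\]);//' poses.py; sed -i '/^def W/i O=np.array([.5617,.2266,0])+RC@[.0005,.0019,0]' poses.py
python3 - <<'E'
from poses import *
p,q=lid(0,px=-.088,pz=.10); env.movel(p,.2,rot=q)
p,q=lid(0,px=-.088); hit=env.movel(p,.08,stop_force=5); print("down",hit,env.get_state()["tcp_pos"]-p)
if not hit:
    p,q=lid(0,px=-.078); hit=env.movel(p,.015,stop_force=3); st=env.get_state(); loc=RC.T@(np.array(st["tcp_pos"])-O); print("adv",hit,loc,st["force"],st["time"])
E
```

```text
down False [-1.90743074e-05  3.11213954e-04  4.20390056e-05]
adv True [-0.07997342 -0.00020606  0.10568999] [ 0.16618783  0.5217496  -0.6770513 ] 17.25
```

```bash
python3 - <<'E'
from poses import *
p,q=lid(0,px=-.0811); env.movel(p,.02); env.grip(.0,70); st=env.get_state(); print(st["opening"],st["gripper_force"],st["force"],st["time"])
if .034<st["opening"]<.046:
    for th in np.radians([4,8,12]):
        p,q=lid(th,px=-.0811); env.movel(p,.06,rot=q); st=env.get_state(); print(np.degrees(th).round(),st["opening"],st["gripper_force"],st["force"],st["time"])
    im,d=camera("scene"); cv2.imwrite("pics/s6.png",im[150:330,40:300].repeat(2,0).repeat(2,1))
E
```

```text
0.03597711893365435 68.88145923614502 [-1.06737056 -3.07233281  7.98751267] 17.8833
4.0 0.03546129876603818 70.68592071533203 [ 1.1787454  -2.05167723 -1.35878167] 18.225
8.0 0.03579219738294248 70.98988652229309 [-0.38609378 -3.70951198 -1.41728018] 18.5667
12.0 0.03552121196554722 71.09526872634888 [-0.08951078 -4.27742007 -0.72473019] 18.9083
```

View pics/s6.png

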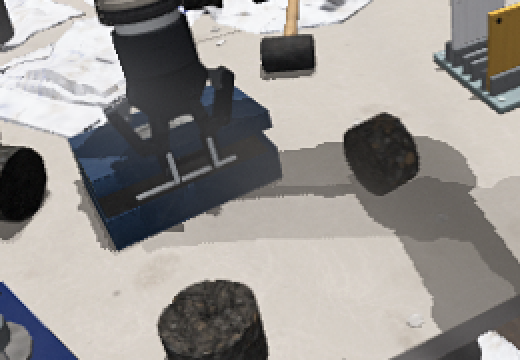

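The lid has risen: a dark gap shows at (190,185) in the crop, with the fingers on the tab at (195,165). I continue to 45°.

```bash
python3 - <<'E'
from poses import *
for th in np.radians([17,22,27,32,37,41,45]):
    p,q=lid(th,px=-.0811); env.movel(p,.06,rot=q); st=env.get_state(); print(np.degrees(th).round(),round(st["opening"],4),round(st["gripper_force"],1),np.round(st["force"],1),round(st["time"],1))
env.dwell(.3)
a=[]
for n in("wrist","scene","top"):
    C=cal(n); im,d=camera(n); hsv=cv2.cvtColor(im,cv2.COLOR_BGR2HSV); L=(cloud(C,d)-O)@RC
    if n=="scene": cv2.imwrite("pics/s7.png",im[100:330,40:340].repeat(2,0).repeat(2,1))
    m=(abs(L[...,1])<.095)&(abs(L[...,1])>.055)&(L[...,0]>-.06)&(L[...,0]<.09)&(L[...,2]>.085)&(L[...,2]<.2)&(hsv[...,0]>95)&(hsv[...,0]<125)&(hsv[...,1]>90)
    s=L[m]
    if len(s)>50:
        w=np.polyfit(s[:,0],s[:,2],1)
        for _ in range(6):
            r=abs(s[:,2]-np.polyval(w,s[:,0])); s=s[r<max(.004,2*r.std())]; w=np.polyfit(s[:,0],s[:,2],1)
        print(n,len(s),"lid deg",-np.degrees(np.arctan(w[0])),"perp dist of hinge",(np.polyval(w,.072)-.046)*np.cos(np.arctan(w[0])))
    if n=="top":
        M=R.from_euler("z",RA).as_matrix(); K=(cloud(C,d)-[.5739,-.2203,0])@M
        for x in(-.045,.045):
            k=K[(K[...,2]>.1)&(K[...,2]<.16)&(abs(K[...,0]-x)<.02)&(abs(K[...,1])<.07)]; print("plate at",x,len(k),np.percentile(k,[2,50,98],axis=0).round(4) if len(k) else "")
E
```

```text
17.0 0.0357 71.2 [-0.9 -4.6  0.3] 19.4
22.0 0.0359 71.3 [-1.2 -4.8  0.2] 19.7
27.0 0.0355 71.4 [-2.3 -6.9  1.5] 20.1
32.0 0.0358 71.6 [-2.5 -7.4  1.6] 20.5
37.0 0.0356 71.7 [-2.5 -7.3  2.3] 20.9
41.0 0.0358 71.9 [-3.9 -6.9  1.9] 21.3
45.0 0.0359 72.0 [-3.  -8.2  3.1] 21.6
wrist 1645 lid deg -25.812507967464505 perp dist of hinge 0.136424455761536
scene 158 lid deg -34.8580280452052 perp dist of hinge 0.13928726223924215
top 205 lid deg 36.6185128083276 perp dist of hinge 0.036621520203331336
plate at -0.045 141 [[-0.0505 -0.0439  0.1048]
 [-0.047  -0.0005  0.1322]
 [-0.0427  0.0432  0.1364]]
plate at 0.045 175 [[ 0.039  -0.0445  0.1039]
 [ 0.0417 -0.0007  0.1314]
 [ 0.0469  0.0419  0.1357]]
```

View pics/s7.png

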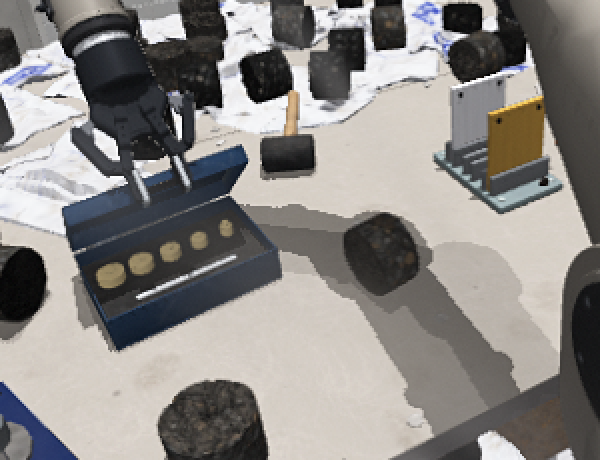

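The lid stands open with the weights visible, and the fingers hold the tab at (165,195). The aluminium plate is in the rack at (478,110) beside the brass one. My plane fits were spoilt by gripper and underside pixels, so I check the angle by projecting the lid's front corners.

```bash
python3 - <<'E'
from poses import *
c,Rm,t=cal("scene"); K=np.array([[c["fx"],0,c["cx"]],[0,c["fy"],c["cy"]],[0,0,1]])
for a in(30,37,45,53):
    th=np.radians(a); cc,s=np.cos(th),np.sin(th); M=np.array([[cc,0,s],[0,1,0],[-s,0,cc]]); H=np.array([.072,0,.046])
    pts=np.array([W(H+M@(np.array([-.07,y,z])-H)) for z in(.046,.068) for y in(.1,-.1)])
    uv=cv2.projectPoints(pts,np.array(c["rvec"]),t,K,np.array([c["k1"],0,0,0.]))[0][:,0]
    print(a,"in crop px",((uv-[40,100])*2).round(0).tolist())
st=env.get_state(); print(st["joint_velocities"].round(4) if hasattr(st["joint_velocities"],"round") else st["joint_velocities"],st["gripper_force"],st["time"])
E
```

```text
30 in crop px [[81.0, 257.0], [261.0, 188.0], [72.0, 237.0], [254.0, 170.0]]
37 in crop px [[74.0, 241.0], [255.0, 174.0], [66.0, 221.0], [248.0, 155.0]]
45 in crop px [[67.0, 223.0], [248.0, 158.0], [59.0, 203.0], [240.0, 140.0]]
53 in crop px [[59.0, 206.0], [241.0, 142.0], [52.0, 187.0], [233.0, 126.0]]
[-0.0007 -0.0012  0.0009 -0.0013  0.0004 -0.0002  0.0008] 71.69959902763367 22.05
```

The observed upper corners (64,205) and (245,147) correspond to about 43–45°, which is within tolerance. I hand in.

```bash
python3 -c "
from cell import job; print(job.job_done())"
```

```text
the job is handed in; nothing more can be done
None
```

I stood the aluminium plate upright in slot2 of the grey rack and let go of it. The gripper now holds the case lid open by its tab at about 43–45° by camera check, and I handed the job in at about 22 s; the judged result was not shown.

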